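# Shut the slide box, find the heaviest objective canister by feel and hold it up

## Task

Gently lower the lid of the open blue slide box until it is fully shut, so that the slides are covered while things are lifted about beside them. The three identical screw canisters in the steel tray each hold a microscope objective, have lost their labels and must stay closed and upright: heft them one after another from left to right (as seen from the robot), lifting each clear of the tray and setting it gently back on its feet in its place before taking the next, to find by feel the heaviest, which holds the immersion objective. Finish while holding that heaviest canister upright and still, its foot about 20 cm above the worktop, with the other two standing in the tray and everything else left where it was.

Things in the scene. Friction and masses are not known exactly. Their poses are not given: they have to be found in the camera images.
- slide_box_lid (a joint): lid of the blue slide box: opening angle in rad, 0 fully shut, about 0.8 to 1.3 at the start, end stop at 1.92. The hinge has friction and damping, so that the lid stays (or creeps down very slowly) where it is left; pushing it shut takes under 2 N at its edge
- slide_box: blue slide box, fixed, left or right of the tray, 92 (x) by 118 (y) mm, 34 mm high shut; origin in the middle of its underside, z up, y along the hinge, front to -x. The lid reaches 86 mm from the hinge line; its outer face, which looks up when shut, lies 12 mm off that line. Glass slides stand in the base, up to 28 mm high
- lid_hinge (a point): middle of the lid's hinge line: 44 mm behind (+x) the box's origin and 22 mm above its underside; axes as the box
- steel_tray: shallow steel tray, fixed, 178 (x) by 248 (y) mm, rim 20 mm high, floor 2 mm thick; origin in the middle of its underside; its +y end is the left one as seen from the robot (it is turned by at most 0.25 rad). The three canisters stand in a row along its y axis, one each near y = +80, 0 and -80 mm; put each back within 25 mm of where it stood
- canister_a: closed screw canister, one of three alike, 66 mm high: white body 39 mm wide up to 46 mm, black cap 42 mm wide above; origin in the middle of its underside, z up. Any may stand left, middle or right, any may be the heaviest, which outweighs each other by at least 0.2 kg; none is over 0.6 kg. The objective inside has a few mm of play
- canister_b: closed screw canister, one of three alike, 66 mm high: white body 39 mm wide up to 46 mm, black cap 42 mm wide above; origin in the middle of its underside, z up. Any may stand left, middle or right, any may be the heaviest, which outweighs each other by at least 0.2 kg; none is over 0.6 kg. The objective inside has a few mm of play
- canister_c: closed screw canister, one of three alike, 66 mm high: white body 39 mm wide up to 46 mm, black cap 42 mm wide above; origin in the middle of its underside, z up. Any may stand left, middle or right, any may be the heaviest, which outweighs each other by at least 0.2 kg; none is over 0.6 kg. The objective inside has a few mm of play
- eyepiece_cap_a: black eyepiece cap, 44 mm diameter, 40 mm high, bystander; origin under its middle
- eyepiece_cap_b: black eyepiece cap, 44 mm diameter, 41 mm high, bystander; origin under its middle
- wash_bottle: white wash bottle with red spout, 63 by 101 mm, 166 mm high, bystander; origin under its middle
- lens_tissue: flat pack of lens tissue, 68 by 105 by 9 mm, bystander; origin under its middle
- ball_pen: blue ball pen lying down, 142 mm long, 12 mm high, bystander; origin under its middle
There are look-alikes about, which are no part of the job. What is shaped like the canister_b but pink or purple is not meant.

How it is judged (in metres and radians):
On the way, in this order (a step that is already met when the one before it is completed fails the run):
1. the slide box is fully shut (value of joint slide_box_lid below 0.06 rad), for 0.2 s.
2. the left canister is lifted clear of the tray, the other two standing in it (((height (world z) of canister_a above 0.025 m and contact force between the fingers and canister_a above 0.5 N and height (world z) of each of canister_b, canister_c below 0.012 m and y of each of canister_b, canister_c in the frame of steel_tray below 0.04 m) or (height (world z) of canister_b above 0.025 m and contact force between the fingers and canister_b above 0.5 N and height (world z) of each of canister_a, canister_c below 0.012 m and y of each of canister_a, canister_c in the frame of steel_tray below 0.04 m) or (height (world z) of canister_c above 0.025 m and contact force between the fingers and canister_c above 0.5 N and height (world z) of each of canister_a, canister_b below 0.012 m and y of each of canister_a, canister_b in the frame of steel_tray below 0.04 m))), for 0.2 s.
3. the left canister is back in its place and the middle one is lifted clear of the tray (((height (world z) of canister_a above 0.025 m and contact force between the fingers and canister_a above 0.5 N and height (world z) of each of canister_b, canister_c below 0.012 m and ((y of canister_b in the frame of steel_tray above 0.04 m and y of canister_c in the frame of steel_tray below -0.04 m) or (y of canister_c in the frame of steel_tray above 0.04 m and y of canister_b in the frame of steel_tray below -0.04 m))) or (height (world z) of canister_b above 0.025 m and contact force between the fingers and canister_b above 0.5 N and height (world z) of each of canister_a, canister_c below 0.012 m and ((y of canister_a in the frame of steel_tray above 0.04 m and y of canister_c in the frame of steel_tray below -0.04 m) or (y of canister_c in the frame of steel_tray above 0.04 m and y of canister_a in the frame of steel_tray below -0.04 m))) or (height (world z) of canister_c above 0.025 m and contact force between the fingers and canister_c above 0.5 N and height (world z) of each of canister_a, canister_b below 0.012 m and ((y of canister_a in the frame of steel_tray above 0.04 m and y of canister_b in the frame of steel_tray below -0.04 m) or (y of canister_b in the frame of steel_tray above 0.04 m and y of canister_a in the frame of steel_tray below -0.04 m))))), for 0.2 s.
4. the middle canister is back in its place and the right one is lifted clear of the tray (((height (world z) of canister_a above 0.025 m and contact force between the fingers and canister_a above 0.5 N and height (world z) of each of canister_b, canister_c below 0.012 m and y of each of canister_b, canister_c in the frame of steel_tray above -0.04 m) or (height (world z) of canister_b above 0.025 m and contact force between the fingers and canister_b above 0.5 N and height (world z) of each of canister_a, canister_c below 0.012 m and y of each of canister_a, canister_c in the frame of steel_tray above -0.04 m) or (height (world z) of canister_c above 0.025 m and contact force between the fingers and canister_c above 0.5 N and height (world z) of each of canister_a, canister_b below 0.012 m and y of each of canister_a, canister_b in the frame of steel_tray above -0.04 m))), for 0.2 s.
At the end, for the whole second after the job is handed in: the slide box is shut (within 0.06 rad); the heaviest canister is held in the fingers, its foot 15 to 30 cm above the worktop, upright within 0.2 rad and still; the other two, each weighing less than 3 N, stand upright on the floor of the steel tray (value of joint slide_box_lid below 0.06 rad and ((height (world z) of canister_a between 0.15 and 0.3 m and angle between canister_a's own z axis and vertical below 0.2 rad and linear speed of canister_a below 0.05 m/s and contact force between the fingers and canister_a above 0.5 N and contact force between steel_tray and canister_a below 0.05 N and contact force between steel_tray and canister_b between 0.2 and 3 N and height (world z) of each of canister_b, canister_c below 0.012 m and angle between each of canister_b, canister_c's own z axis and vertical below 0.15 rad and contact force between steel_tray and canister_c between 0.2 and 3 N) or (height (world z) of canister_b between 0.15 and 0.3 m and angle between canister_b's own z axis and vertical below 0.2 rad and linear speed of canister_b below 0.05 m/s and contact force between the fingers and canister_b above 0.5 N and contact force between steel_tray and canister_b below 0.05 N and contact force between steel_tray and canister_a between 0.2 and 3 N and height (world z) of each of canister_a, canister_c below 0.012 m and angle between each of canister_a, canister_c's own z axis and vertical below 0.15 rad and contact force between steel_tray and canister_c between 0.2 and 3 N) or (height (world z) of canister_c between 0.15 and 0.3 m and angle between canister_c's own z axis and vertical below 0.2 rad and linear speed of canister_c below 0.05 m/s and contact force between the fingers and canister_c above 0.5 N and contact force between steel_tray and canister_c below 0.05 N and contact force between steel_tray and canister_a between 0.2 and 3 N and height (world z) of each of canister_a, canister_b below 0.012 m and angle between each of canister_a, canister_b's own z axis and vertical below 0.15 rad and contact force between steel_tray and canister_b between 0.2 and 3 N))); the arm keeps its last pose, push and grip.
It fails at once if the lid is slammed (faster than 4 rad/s) (velocity of joint slide_box_lid below -4 rad/s).
It fails at once if a canister is tipped by more than 0.6 rad (angle between any of canister_a, canister_b, canister_c's own z axis and vertical above 0.6 rad).
It fails at once if a canister is dropped (faster than 0.4 m/s while out of the fingers) ((linear speed of canister_a above 0.4 m/s and contact force between the fingers and canister_a below 0.1 N) or (linear speed of canister_b above 0.4 m/s and contact force between the fingers and canister_b below 0.1 N) or (linear speed of canister_c above 0.4 m/s and contact force between the fingers and canister_c below 0.1 N)).
It fails at once if a bystander is shifted by more than 2 cm (distance of any of eyepiece_cap_a, eyepiece_cap_b, wash_bottle, lens_tissue, ball_pen from where it was at the start of the episode above 0.02 m).
It also fails if it takes over 72 s, if anything falls off the work surface, if the arm or the gripper's body presses on something with over 40 N, if the wrist force passes 120 N, or if a joint passes its speed limit or range.

## Robot

A 6-joint arm with a two-finger parallel gripper is mounted at the origin on a cart in front of the work surface, level with it; the furniture and walls round the work are solid. World frame = base frame: x ahead of the robot, y to its left, z up, the work surface at z = 0. Lengths are in mm, angles in rad, forces in N, time in s.
With the tool pointing down it reaches from about 350 to 875 mm from the base axis. Payload 4.2 kg.
Tool frame: the origin (TCP) lies at the very end of the fingers, on their centre line; the grasp point (between the pads) lies 19 mm behind it; z points along the fingers, y is the line along which they close (so a half turn about z gives the same grasp; the last joint's range is limited). The gripper opens to 85 mm and grips with 20 to 120 N. Pads are 22 mm wide; open, the fingers measure 114 mm over their backs; the gripper's body (76 mm by 85 mm) begins 54 mm behind the grasp point. The pads swing forward as they close: fully open they stand 13 mm farther back than shut.
Start: joints at [1.433, 0.385, 0.008, 0, -1.194, -0.259], TCP at [241.51, 576.431, 231.312] pointing down, gripper open.
Joint ranges: [-3.14, 3.14], [-1.21, 2.06], [-1.07, 1.41], [-3.16, 2.05], [-2.99, -0.16], [-3.1, 3.1]. Speed limits (rad/s): [2.79, 2.79, 3.14, 3.14, 3.14, 3.14].

## Interface

Orientations are given as a unit quaternion [x, y, z, w].
In Python, from bench import arm, viewer gives the robot as it stands. The module is installed in compiled form; this text tells all that it offers.
- The arm moves only by the tool jog_arm, called after ">>>" as name([rows], argument=value, ...), one row to a line, values as JSON. Schema: {"type":"object","properties":{"segments":{"type":"array","items":{"type":"array","prefixItems":[{"type":"array","items":{"type":"number"},"minItems":3,"maxItems":3},{"type":"array","items":{"type":"number"},"minItems":3,"maxItems":3}],"minItems":2,"maxItems":2},"minItems":1,"maxItems":10},"finger_gap":{"type":"number"},"only":{"type":"string"},"quiet":{"type":"boolean"},"lines":{"type":"string"}},"required":["segments"],"additionalProperties":false}. segments is a list of rows, 1 to 10 of them, each written [[dx, dy, dz], [rx, ry, rz]]: dx, dy, dz in mm, then a rotation vector rx, ry, rz in rad; each row is the pose to reach, as a shift and turn from the pose commanded when the call began, along the tool's axes at that moment; what a row does not reach only later rows make up. A row lasts 1/10 s, in which the tool goes at most 50 mm and 0.15 rad, less where a joint would pass 70% of its speed; a pose out of reach is approached as far as the arm can. finger_gap is the finger opening in mm, set as the call begins (left out keeps the last). The fingers move at their own pace and stop on an object; the grip force is fixed at half the most. Time passes only in rows, so rows that do not move let the fingers close. The tool returns the time, the measured TCP pose, the force, the opening and the grip force at its end. only (a regular expression) keeps the lines of the reply that match it, lines (a string "A,B") keeps lines A to B, and quiet returns only ok. Input that does not fit is refused with a message, and nothing moves.
- arm.read_state(): the state, without advancing time (a new reading comes with each control period).
- viewer.get_image(name): name is "side" or "top"; returns (picture, depth): 480x640x3 uint8, blue, green, red; 480x640 float32, mm along the optical axis (not along the pixel's ray), 0 where there is no reading.
- viewer.get_calibration(name): a dict with "K" (3x3 intrinsics, pixels), "rvec" (rotation vector, rad) and "tvec" (3), from world to camera coordinates, as OpenCV has them. Camera axes: x right, y down, z forward; pixel columns grow to the right and rows downward; lengths in mm; the calibration is good to about 2 mm. A picture is of the moment at which its call begins. get_calibration takes no time and is no camera call.
- arm.job_done(): hands the job in; it is judged then, once.
The state is a dict: "clock": time; "joints": joint angles; "joint_vel": joint speeds; "joint_efforts": joint torques, N m; "position": TCP position; "ee_rot": TCP orientation; "contact_force": force on the tool from outside, world axes, zero at the start; "wrist_torque": the same for the moment, N m; "gripper_width": finger opening in mm; "grasp_force": force on a finger pad.
Only numpy, scipy, OpenCV 4.12 (cv2) and the standard library are available. Lean on these libraries where they do the work, as an engineer would, in place of code of your own. Each camera call takes 0.05 s, during which the arm holds its last target. There are 200 camera calls.

## Working session

There is one attempt and no reset: what is moved stays moved. The work goes in short steps, Python scripts to look and compute and a tool call to move; the robot and the scene stay as the last step left them, time stands still between calls to the robot, and variables do not carry over. Pictures are saved under pics/ and viewed, at most 10 in all, crops included, and the job is handed in when it is done.

```bash
mkdir -p pics
```

Create h.py:
```python
import numpy as np, cv2
from bench import arm, viewer
from scipy.spatial.transform import Rotation as R
def cloud(n):
    im,d=viewer.get_image(n); c=viewer.get_calibration(n); K=np.array(c["K"]); 
    Rm=cv2.Rodrigues(np.array(c["rvec"],float))[0]; t=np.array(c["tvec"],float).ravel()
    v,u=np.mgrid[:480,:640]
    p=np.stack([(u-K[0,2])/K[0,0]*d,(v-K[1,2])/K[1,1]*d,d],-1)
    return im,d,(p-t)@Rm
def totool(target):
    s=arm.read_state(); return R.from_quat(s["ee_rot"]).inv().apply(np.array(target)-s["position"])
```

Run:
```python
from h import *
for n in("top","side"):
    im,d,P=cloud(n); cv2.imwrite(f"pics/{n}0.png",im); np.savez(f"{n}0.npz",im=im,P=P,d=d)
print(arm.read_state())
```

```text
{'clock': 0.1, 'joints': array([ 1.43260076e+00,  3.85448993e-01,  6.75907265e-03, -4.78403856e-04,
       -1.19400556e+00, -2.58614571e-01]), 'joint_vel': array([ 0.00129662, -0.00257381,  0.00259836,  0.00168695, -0.00128604,
       -0.00020105]), 'joint_efforts': array([-3.74134625e-04, -3.93317449e+01,  1.88930529e+01,  4.19793919e+00,
       -2.58117347e-03,  2.11194092e-06]), 'position': array([241.31007038, 575.95930644, 230.34171262]), 'ee_rot': array([ 9.80364336e-01, -1.97192336e-01, -1.64796467e-04,  9.61233683e-04]), 'contact_force': array([ 0.28814935, -0.69098673, -0.33724152]), 'wrist_torque': array([ 0.02995757,  0.02157711, -0.0451999 ]), 'grasp_force': 0.0, 'gripper_width': 85.37462882404952}
```

View pics/top0.png

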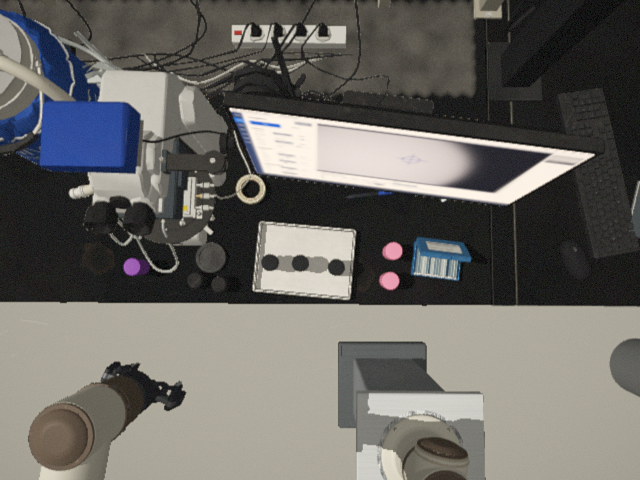

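View pics/side0.png

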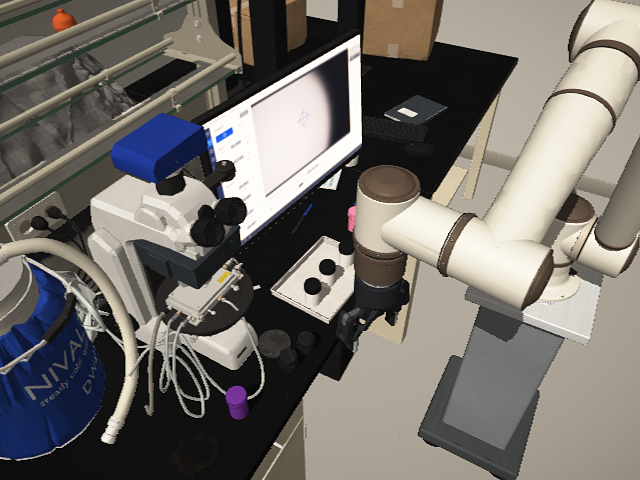

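The top view shows the tray around (305,260) with canisters at (270,262), (301,263) and (336,267). The blue box is at (440,258) with its lid at the rear, and two pink look-alikes stand between them at (392,251) and (389,281). In the side view the arm hides the box.

Run:
```python
from h import *
z=np.load("top0.npz"); im,P,d=z["im"],z["P"],z["d"]
c=viewer.get_calibration("top"); print(-cv2.Rodrigues(np.array(c["rvec"]))[0].T@np.array(c["tvec"]).ravel(), np.array(c["K"])[0,0])
hsv=cv2.cvtColor(im,cv2.COLOR_BGR2HSV)
# cans: dark & z 55..80 within tray region
X,Y,Z=P[...,0],P[...,1],P[...,2]
u=np.arange(640)[None,:]+0*d; v=np.arange(480)[:,None]+0*d
reg=(u>250)&(u<360)&(v>218)&(v<302)&(d>0)
m=(reg&(Z>58)&(Z<75)).astype(np.uint8)
n,l,s,ce=cv2.connectedComponentsWithStats(m)
for i in range(1,n):
    if s[i,4]>20:
        q=P[l==i]; print("can",s[i],ce[i],q.min(0),q.max(0),np.median(q,0))
w=(reg&(im.min(2)>110)&(Z<30)).astype(np.uint8)
pts=P[(w>0)&(Z>13)][:,:2].astype(np.float32); print("rim",cv2.minAreaRect(pts),len(pts))
pts=P[(w>0)][:,:2].astype(np.float32); print("all",cv2.minAreaRect(pts),len(pts))
reg=(u>405)&(u<480)&(v>230)&(v<290)&(d>0)
b=reg&(hsv[...,0]>95)&(hsv[...,0]<125)&(hsv[...,1]>90)&(im[...,0]>60)
for vv in range(234,286,3):
    r=np.where(b[vv])[0]
    if len(r): print(vv,r.min(),r.max(),P[vv,r.min()].round(),P[vv,(r.min()+r.max())//2].round(),P[vv,r.max()].round())
for a,bx in dict(pink=(375,405,235,295),caps=(185,230,240,295),purp=(120,145,255,280),tissue=(460,600,150,300)).items():
    q=P[bx[2]:bx[3],bx[0]:bx[1]].reshape(-1,3); q=q[(q[:,2]>8)&(q[:,2]<300)]
    if len(q): print(a,q.min(0).round(),q.max(0).round())
cv2.imwrite("pics/crop1.png",cv2.resize(im[180:310,180:500],None,fx=2.5,fy=2.5,interpolation=cv2.INTER_CUBIC))
```

```text
[ 447.5462035   251.32191858 1166.43873012] 451.83468036053404
can [261 253  18  18 238] [269.30252101 261.73109244] [454.17940779 357.21101124  62.50987726] [495.65564548 398.68831561  74.84532349] [473.62632505 378.40721941  68.40895853]
can [292 254  17  18 235] [299.92340426 262.45531915] [452.40120679 283.98165219  58.61311561] [493.65798906 323.22121428  73.89204122] [474.01468997 303.54765028  68.29431306]
can [328 259  17  17 233] [336.03862661 266.70815451] [443.42363561 196.45988458  62.12149892] [482.3968266  235.46264332  74.40309663] [462.92023391 216.07790937  68.47524355]
rim ((481.7670593261719, 295.7073974609375), (247.1835174560547, 177.24932861328125), 85.3097915649414) 594
all ((480.6471252441406, 298.15771484375), (251.87701416015625, 179.88621520996094), 85.29421997070312) 5986
237 417 424 [540.  12.  36.] [541.   3.  28.] [541.  -7.  29.]
240 416 447 [533.  13.  27.] [532. -21.  43.] [533. -64.  33.]
243 414 463 [527.  14.   7.] [524. -35.  56.] [ 526. -102.   37.]
246 413 465 [519.  16.   2.] [516. -34.  71.] [ 517. -102.   53.]
249 413 466 [512.  16.   5.] [507. -29.  88.] [ 509. -100.   68.]
252 413 468 [504.  16.   3.] [500. -28.  99.] [ 501. -101.   78.]
255 413 469 [496.  18.  14.] [492. -30. 103.] [493. -98.  94.]
258 412 471 [489.  18.  -2.] [488. -50.  25.] [ 490. -133.    2.]
261 412 470 [481.  20.   8.] [481. -50.  25.] [ 479. -100.   95.]
264 411 460 [473.  21.   0.] [473. -35.  26.] [ 474. -105.    2.]
267 411 460 [465.  22.   4.] [465. -34.  27.] [ 466. -106.   -2.]
270 411 459 [458.  22.   8.] [458. -34.  29.] [458. -96.  23.]
273 411 459 [450.  23.   8.] [450. -34.  27.] [ 451. -101.    4.]
276 422 458 [442.  -8.  -3.] [443. -48.  19.] [443. -93.  22.]
279 446 459 [435. -68.   3.] [436. -83.   6.] [ 436. -102.    2.]
pink [409.  53.   8.] [525. 106.  72.]
caps [398. 484.   8.] [530. 598. 165.]
purp [429. 692.   9.] [481. 740.  72.]
tissue [ 438. -470.    8.] [759. -18. 300.]
```

View pics/crop1.png

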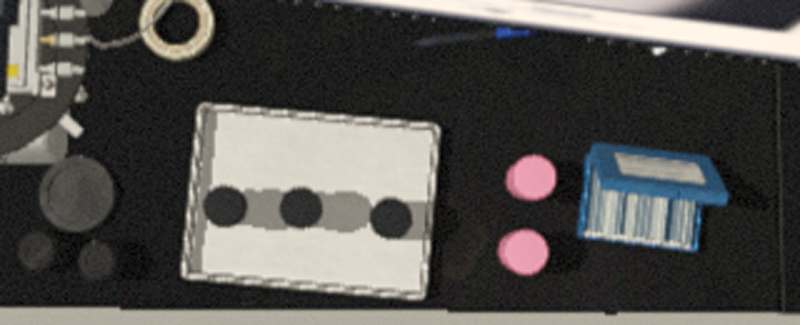

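Run:
```python
from h import *
z=np.load("top0.npz"); P,d=z["P"],z["d"]
q=P[(d>0)]
for y0 in range(-150,450,75):
    s=q[(q[:,1]>y0)&(q[:,1]<y0+75)&(q[:,0]>420)]
    print(y0,[(zl,s[(s[:,2]>zl)&(s[:,2]<zl+60),0].min().round() if ((s[:,2]>zl)&(s[:,2]<zl+60)).sum()>3 else None) for zl in (130,190,250,310,370,430,500)])
# lid face points
u=np.arange(640)[None,:]+0*d; v=np.arange(480)[:,None]+0*d
L=P[(u>415)&(u<472)&(v>241)&(v<259)&(P[...,2]>40)]
cn=L.mean(0); n=np.linalg.svd(L-cn)[2][2]; n*=np.sign(n[2]); print("lid",cn,n,L[:,2].max(),L[L[:,2]>98].mean(0),L[:,1].min(),L[:,1].max())
s=arm.read_state(); print(R.from_quat(s["ee_rot"]).as_matrix().round(3)); print("to", totool([480,-10,230]))
```

```text
-150 [(130, np.float64(623.0)), (190, np.float64(627.0)), (250, np.float64(633.0)), (310, np.float64(638.0)), (370, np.float64(644.0)), (430, np.float64(649.0)), (500, None)]
-75 [(130, np.float64(632.0)), (190, np.float64(637.0)), (250, np.float64(642.0)), (310, np.float64(647.0)), (370, np.float64(652.0)), (430, np.float64(658.0)), (500, None)]
0 [(130, np.float64(641.0)), (190, np.float64(646.0)), (250, np.float64(651.0)), (310, np.float64(656.0)), (370, np.float64(662.0)), (430, np.float64(667.0)), (500, None)]
75 [(130, np.float64(650.0)), (190, np.float64(655.0)), (250, np.float64(660.0)), (310, np.float64(666.0)), (370, np.float64(671.0)), (430, np.float64(677.0)), (500, None)]
150 [(130, np.float64(659.0)), (190, np.float64(665.0)), (250, np.float64(669.0)), (310, np.float64(675.0)), (370, np.float64(680.0)), (430, np.float64(686.0)), (500, None)]
225 [(130, np.float64(668.0)), (190, np.float64(673.0)), (250, np.float64(679.0)), (310, np.float64(684.0)), (370, np.float64(689.0)), (430, np.float64(694.0)), (500, None)]
300 [(130, np.float64(677.0)), (190, np.float64(683.0)), (250, np.float64(689.0)), (310, np.float64(693.0)), (370, np.float64(699.0)), (430, np.float64(704.0)), (500, None)]
375 [(130, np.float64(686.0)), (190, np.float64(692.0)), (250, np.float64(697.0)), (310, np.float64(623.0)), (370, np.float64(621.0)), (430, np.float64(712.0)), (500, None)]
lid [505.67573771 -40.40966294  85.5446301 ] [ 0.9858716  -0.09496679  0.13798003] 1166.4387301154782 [492.69052376 -34.36685615 110.68120198] -103.11356322130747 251.32191858243138
[[ 0.922 -0.387 -0.001]
 [-0.387 -0.922 -0.002]
 [ 0.     0.002 -1.   ]]
to [446.68295205 448.10055777   1.24038479]
```

>>> jog_arm([
  [[33,31,0],[0,0,0.125]],
  [[66,62,0],[0,0,0.25]],
  [[99,93,0],[0,0,0.375]],
  [[132,124,0],[0,0,0.5]],
  [[165,155,0],[0,0,0.625]],
  [[198,186,0],[0,0,0.75]],
  [[231,217,0],[0,0,0.875]],
  [[264,248,0],[0,0,1]],
  [[297,279,0],[0,0,1.125]],
  [[330,310,0],[0,0,1.255]],
], finger_gap=0)

```text
clock: 1.1
position: [426.2, 161.1, 231.2]
ee_rot: [-0.676, 0.737, 0.0, -0.0]
contact_force: [0.7, 0.8, -0.8]
gripper_width: -0.3
grasp_force: 0.0
```

```bash
python3 -c "
from h import *
print(totool([511,-46,180]), R.from_quat(arm.read_state()['ee_rot']).as_matrix().round(3), arm.read_state()['joints'])"
```

```text
[ 199.08807763 -102.28867575   51.18529548] [[-0.086 -0.996 -0.   ]
 [-0.996  0.086  0.   ]
 [ 0.     0.    -1.   ]] [ 7.19719173e-01  9.26916476e-02 -3.85623341e-01 -1.59514723e-04
 -1.09262784e+00 -8.05536603e-01]
```

>>> jog_arm([
  [[40,-20,0],[0,0,0]],
  [[80,-41,0],[0,0,0]],
  [[120,-61,10],[0,0,0]],
  [[160,-82,25],[0,0,0]],
  [[190,-97,40],[0,0,0]],
  [[199,-102,51],[0,0,0]],
  [[199,-102,51],[0,0,0]],
])

```text
clock: 1.8
position: [510.5, -44.8, 178.1]
ee_rot: [-0.677, 0.736, 0.001, -0.002]
contact_force: [-0.4, -0.2, 0.2]
gripper_width: -0.0
grasp_force: 0.0
```

Run:
```python
from h import *
im,d,P=cloud("side"); cv2.imwrite("pics/side1.png",im); np.savez("side1.npz",im=im,P=P,d=d)
print(totool([509,-46,106]), arm.read_state()["contact_force"])
```

```text
[ 2.2615762   1.62564516 73.37323582] [-0.11908716  0.17338165 -0.33139314]
```

View pics/side1.png

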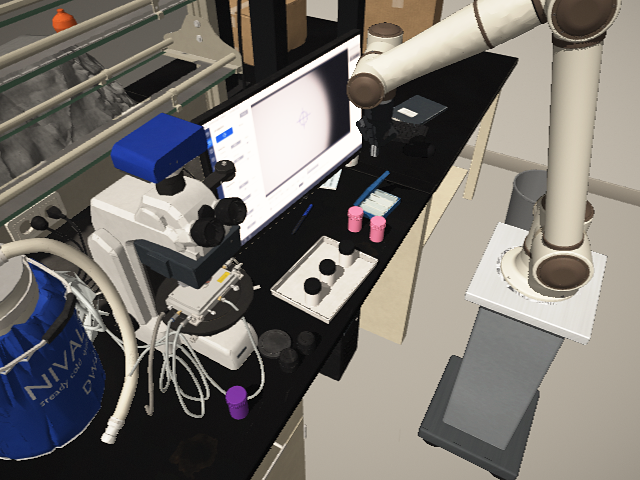

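The side view shows the fingers at (374,150) above the lid at (372,185), both clear of the pink look-alikes. I'm starting the lid push.

>>> jog_arm([
  [[2,2,25],[0,0,0]],
  [[2,2,45],[0,0,0]],
  [[2,2,58],[0,0,0]],
  [[2,2,64],[0,0,0]],
  [[2,3,68],[0,0,0]],
  [[2,5,72],[0,0,0]],
  [[2,7,74],[0,0,0]],
  [[2,9,76],[0,0,0]],
  [[2,11,78],[0,0,0]],
  [[2,14,80],[0,0,0]],
])

```text
clock: 2.85
position: [497.6, -44.4, 101.1]
ee_rot: [-0.678, 0.735, -0.0, 0.0]
contact_force: [-3.9, 2.1, 8.8]
gripper_width: -0.3
grasp_force: 4.3
```

Run:
```python
from h import *
print(totool([531-39,-44,92]), arm.read_state()["contact_force"])
im,d,P=cloud("side"); cv2.imwrite("pics/side2.png",cv2.resize(im[110:260,300:460],None,fx=4,fy=4))
```

```text
[5.80378803e-03 5.60081495e+00 9.13529660e+00] [-3.89645217  2.08979184  8.75777171]
```

View pics/side2.png

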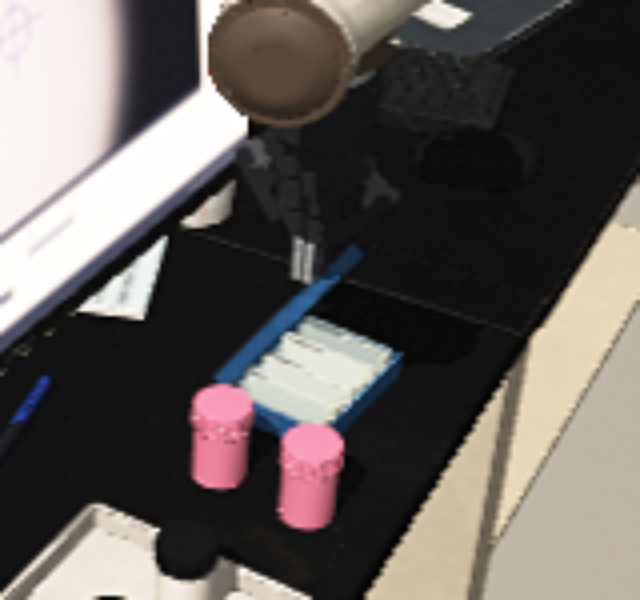

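The fingers are pressing on the lid's end edge, so the force runs along the lid. I'll back off and push on the outer face from behind.

>>> jog_arm([
  [[0,0,-8],[0,0,0]],
  [[0,-12,-10],[0,0,0]],
  [[0,-26,-8],[0,0,0]],
  [[0,-26,0],[0,0,0]],
  [[0,-26,8],[0,0,0]],
  [[0,-26,10],[0,0,0]],
  [[0,-22,10],[0,0,0]],
  [[0,-18,10],[0,0,0]],
  [[0,-14,10],[0,0,0]],
  [[0,-10,10],[0,0,0]],
])

```text
clock: 3.9
position: [507.1, -45.2, 90.6]
ee_rot: [-0.678, 0.735, -0.0, 0.0]
contact_force: [0.2, -0.1, 0.1]
gripper_width: 0.2
grasp_force: 0.0
```

>>> jog_arm([
  [[0,3,1],[0,0,0]],
  [[0,6,2],[0,0,0]],
  [[0,9,3],[0,0,0]],
  [[0,12,4],[0,0,0]],
  [[0,15,6],[0,0,0]],
])

```text
clock: 4.4
position: [492.5, -44.0, 84.3]
ee_rot: [-0.678, 0.735, -0.0, 0.0]
contact_force: [-0.1, 0.4, 1.2]
gripper_width: 0.1
grasp_force: 0.3
```

>>> jog_arm([
  [[0,3,2],[0,0,0]],
  [[0,6,4],[0,0,0]],
  [[0,8,6],[0,0,0]],
  [[0,10,8],[0,0,0]],
])

```text
clock: 4.8
position: [482.2, -43.3, 76.1]
ee_rot: [-0.678, 0.735, 0.0, -0.0]
contact_force: [-0.4, 0.9, 0.1]
gripper_width: -0.1
grasp_force: 0.2
```

>>> jog_arm([
  [[0,4,3],[0,0,0]],
  [[0,9,6],[0,0,0]],
  [[0,13,10],[0,0,0]],
  [[0,16,14],[0,0,0]],
  [[0,19,19],[0,0,0]],
  [[0,21,24],[0,0,0]],
  [[0,23,29],[0,0,0]],
  [[0,24,34],[0,0,0]],
  [[0,25,38],[0,0,0]],
  [[0,25,40],[0,0,0]],
])

```text
clock: 5.8
position: [457.2, -41.3, 35.7]
ee_rot: [-0.678, 0.735, 0.0, -0.0]
contact_force: [-0.3, -0.5, 0.1]
gripper_width: 0.3
grasp_force: 0.1
```

>>> jog_arm([
  [[0,0,1],[0,0,0]],
  [[0,0,2],[0,0,0]],
  [[0,0,3],[0,0,0]],
  [[0,0,3],[0,0,0]],
])

```text
clock: 6.2
position: [457.9, -41.2, 34.0]
ee_rot: [-0.678, 0.735, -0.0, 0.0]
contact_force: [-2.9, 0.9, 5.6]
gripper_width: -0.2
grasp_force: 2.6
```

>>> jog_arm([
  [[0,0,-30],[0,0,0]],
  [[-5,0,-80],[0,0,0]],
  [[-40,0,-115],[0,0,0]],
  [[-90,0,-120],[0,0,0]],
  [[-135,0,-120],[0,0,0]],
  [[-180,5,-120],[0,0,0]],
  [[-225,10,-120],[0,0,0]],
  [[-270,15,-120],[0,0,0]],
  [[-315,20,-120],[0,0,0]],
  [[-360,20,-120],[0,0,0]],
], finger_gap=85)

```text
clock: 7.2
position: [466.1, 321.1, 153.5]
ee_rot: [-0.678, 0.735, 0.0, 0.0]
contact_force: [2.1, 0.2, -0.3]
gripper_width: 85.0
grasp_force: 0.0
```

Run:
```python
from h import *
im,d,P=cloud("top"); np.savez("top1.npz",im=im,P=P,d=d)
reg=P[228:290,408:480].reshape(-1,3); print("box max z pct",np.percentile(reg[:,2],[50,90,97,100]), reg[(reg[:,2]>31)&(reg[:,2]<40)].min(0),reg[(reg[:,2]>31)&(reg[:,2]<40)].max(0))
print(totool([474,378.3,100]),totool([474,378.3,14]))
```

```text
box max z pct [   2.87286006   36.36134609   38.17387674 1166.43873012] [ 435.84018188 -102.55173968   31.02512598] [530.32256313  23.09554419  39.99389635]
[-50.91841355  -1.62983926  53.80305847] [-50.55544716  -1.2732407  139.80155318]
```

>>> jog_arm([
  [[-30,-1,15],[0,0,0]],
  [[-51,-1.5,35],[0,0,0]],
  [[-51,-1.5,65],[0,0,0]],
  [[-51,-1.5,95],[0,0,0]],
  [[-51,-1.5,115],[0,0,0]],
  [[-51,-1.5,128],[0,0,0]],
  [[-51,-1.5,135],[0,0,0]],
  [[-51,-1.5,138],[0,0,0]],
  [[-51,-1.5,138],[0,0,0]],
])

```text
clock: 8.15
position: [472.8, 370.2, 15.8]
ee_rot: [-0.678, 0.735, 0.0, 0.001]
contact_force: [0.5, -0.8, -0.4]
gripper_width: 85.1
grasp_force: 0.0
```

Run:
```python
from h import *
s=arm.read_state(); print(s["position"],s["contact_force"],totool([474,378.3,15]))
im,d,P=cloud("side"); cv2.imwrite("pics/side3.png",cv2.resize(im[200:340,240:400],None,fx=4,fy=4))
```

```text
[472.8064313  370.21458748  15.8239458 ] [ 0.50734864 -0.78448602 -0.4260696 ] [-8.15475003 -0.53527666  0.83121562]
```

View pics/side3.png

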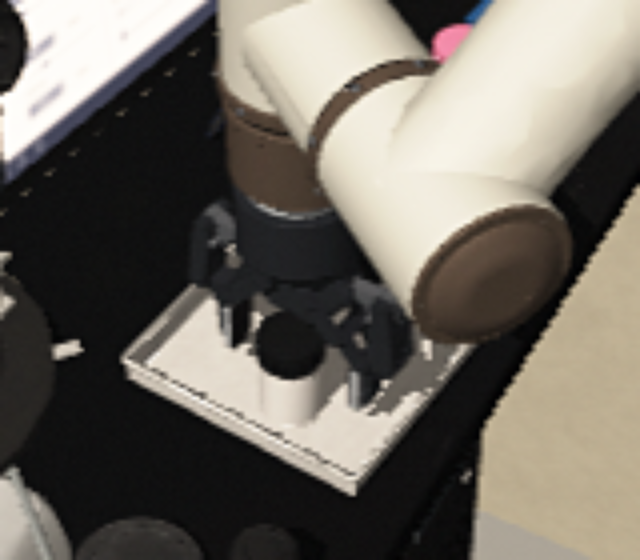

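The fingers straddle the left canister, whose cap is at crop pixel (290,345) and about 8 mm off the finger line in y. I'll shift by that, grip and lift.

>>> jog_arm([
  [[-4,-0.5,1],[0,0,0]],
  [[-8,-0.5,1],[0,0,0]],
  [[-8,-0.5,1],[0,0,0]],
  [[-8,-0.5,1],[0,0,0]],
])

```text
clock: 8.6
position: [473.6, 378.1, 14.6]
ee_rot: [-0.678, 0.735, 0.0, 0.0]
contact_force: [-0.2, 0.8, 1.0]
gripper_width: 85.3
grasp_force: 0.0
```

>>> jog_arm([
  [[0,0,0],[0,0,0]],
  [[0,0,0],[0,0,0]],
  [[0,0,0],[0,0,0]],
  [[0,0,0],[0,0,0]],
  [[0,0,0],[0,0,0]],
  [[0,0,0],[0,0,0]],
  [[0,0,0],[0,0,0]],
  [[0,0,0],[0,0,0]],
], finger_gap=20)

```text
clock: 9.4
position: [473.9, 377.9, 14.6]
ee_rot: [-0.678, 0.735, -0.0, 0.0]
contact_force: [-0.0, -0.9, 2.4]
gripper_width: 39.5
grasp_force: 60.0
```

Create w.py:
```python
from h import *
f=[]
for i in range(8):
    viewer.get_image("top"); s=arm.read_state(); f.append(s["contact_force"])
print(np.mean(f,0),np.std(f,0),s["position"],s["gripper_width"],s["joint_efforts"].round(2))
```

```text
(no output)
```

>>> jog_arm([
  [[0,0,-2],[0,0,0]],
  [[0,0,-6],[0,0,0]],
  [[0,0,-12],[0,0,0]],
  [[0,0,-20],[0,0,0]],
  [[0,0,-28],[0,0,0]],
  [[0,0,-36],[0,0,0]],
  [[0,0,-42],[0,0,0]],
  [[0,0,-45],[0,0,0]],
  [[0,0,-45],[0,0,0]],
  [[0,0,-45],[0,0,0]],
])

```text
clock: 10.4
position: [473.4, 377.7, 59.1]
ee_rot: [-0.678, 0.735, 0.0, -0.0]
contact_force: [0.6, -0.3, -2.2]
gripper_width: 39.5
grasp_force: 60.2
```

```bash
python3 w.py
```

```text
[ 0.1507179   0.08823057 -1.30092596] [0.43840443 0.3619351  0.50252739] [473.5729805  377.78581698  59.1317647 ] 39.28111745066118 [ -0.   -42.37  14.97   3.39  -0.    -0.  ]
```

>>> jog_arm([
  [[0,0,4],[0,0,0]],
  [[0,0,11],[0,0,0]],
  [[0,0,19],[0,0,0]],
  [[0,0,27],[0,0,0]],
  [[0,0,34],[0,0,0]],
  [[0,0,39],[0,0,0]],
  [[0,0,42],[0,0,0]],
  [[0,0,44],[0,0,0]],
  [[0,0,45],[0,0,0]],
  [[0,0,45],[0,0,0]],
])

```text
clock: 11.8
position: [473.7, 378.0, 14.7]
ee_rot: [-0.678, 0.735, 0.0, 0.0]
contact_force: [-0.9, -0.6, -1.0]
gripper_width: 39.3
grasp_force: 60.2
```

>>> jog_arm([
  [[0,0,0],[0,0,0]],
  [[0,0,0],[0,0,0]],
  [[0,0,0],[0,0,0]],
  [[0,0,0],[0,0,0]],
  [[0,0,0],[0,0,0]],
  [[0,0,0],[0,0,0]],
  [[0,0,0],[0,0,0]],
], finger_gap=85)

```text
clock: 12.5
position: [473.6, 377.9, 14.3]
ee_rot: [-0.678, 0.735, -0.0, 0.0]
contact_force: [-0.4, 0.7, -1.0]
gripper_width: 84.9
grasp_force: 0.0
```

Run:
```python
from h import *
print(totool([473.5,303.5,15]),arm.read_state()["contact_force"])
```

```text
[74.12082503 -5.90163507 -0.68819071] [-0.38618008  0.68943322 -0.98336994]
```

>>> jog_arm([
  [[0,0,-20],[0,0,0]],
  [[0,0,-55],[0,0,0]],
  [[0,0,-85],[0,0,0]],
  [[20,-2,-95],[0,0,0]],
  [[55,-4,-95],[0,0,0]],
  [[74,-6,-90],[0,0,0]],
  [[74,-6,-80],[0,0,0]],
  [[74,-6,-55],[0,0,0]],
  [[74,-6,-25],[0,0,0]],
  [[74,-6,-8],[0,0,0]],
])

```text
clock: 13.5
position: [472.3, 302.4, 19.4]
ee_rot: [-0.678, 0.735, 0.0, -0.002]
contact_force: [-1.5, 0.6, -0.2]
gripper_width: 85.0
grasp_force: 0.0
```

>>> jog_arm([
  [[0,0,7],[0,0,0]],
  [[0,0,7.5],[0,0,0]],
  [[0,0,7.5],[0,0,0]],
])

```text
clock: 13.8
position: [473.9, 304.0, 15.1]
ee_rot: [-0.678, 0.735, -0.0, 0.0]
contact_force: [0.0, -0.8, 0.9]
gripper_width: 85.0
grasp_force: 0.0
```

>>> jog_arm([
  [[0,0,0],[0,0,0]],
  [[0,0,0],[0,0,0]],
  [[0,0,0],[0,0,0]],
  [[0,0,0],[0,0,0]],
  [[0,0,0],[0,0,0]],
  [[0,0,0],[0,0,0]],
  [[0,0,0],[0,0,0]],
  [[0,0,0],[0,0,0]],
], finger_gap=20)

```text
clock: 14.6
position: [474.0, 304.0, 15.8]
ee_rot: [-0.678, 0.735, -0.0, 0.001]
contact_force: [-0.8, -1.7, 5.9]
gripper_width: 39.8
grasp_force: 60.0
```

>>> jog_arm([
  [[0,0,-2],[0,0,0]],
  [[0,0,-6],[0,0,0]],
  [[0,0,-12],[0,0,0]],
  [[0,0,-20],[0,0,0]],
  [[0,0,-28],[0,0,0]],
  [[0,0,-36],[0,0,0]],
  [[0,0,-42],[0,0,0]],
  [[0,0,-45],[0,0,0]],
  [[0,0,-45],[0,0,0]],
  [[0,0,-45],[0,0,0]],
])

```text
clock: 15.6
position: [473.4, 303.5, 59.7]
ee_rot: [-0.678, 0.735, 0.0, -0.0]
contact_force: [0.5, 1.0, -1.2]
gripper_width: 39.5
grasp_force: 60.3
```

```bash
python3 w.py
```

Run:
```python
from h import *
im,d,P=cloud("side"); cv2.imwrite("pics/side4.png",cv2.resize(im[200:340,240:400],None,fx=4,fy=4))
```

```text
[ 0.081785    0.151179   -0.74680428] [0.38855205 0.56859776 0.38562761] [473.53700817 303.53906789  59.6226837 ] 39.458101871243294 [  0.   -38.48  14.07   3.17  -0.    -0.  ]
```

View pics/side4.png

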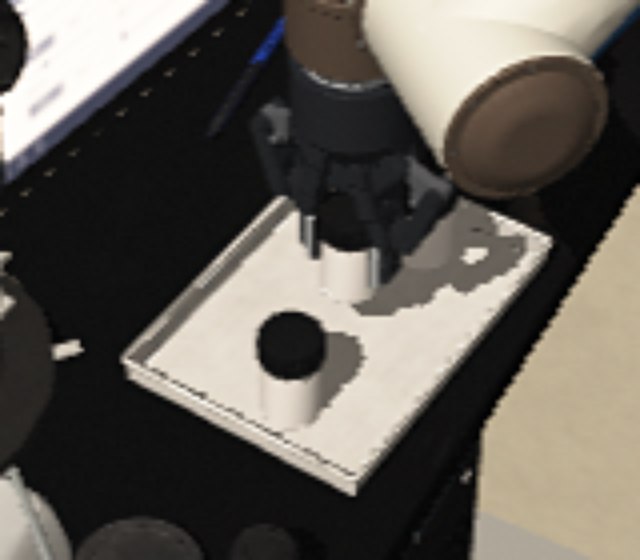

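The left canister stands upright where it was and the middle one is held upright, clear of the tray. I'll set it back and take the right one.

>>> jog_arm([
  [[0,0,4],[0,0,0]],
  [[0,0,11],[0,0,0]],
  [[0,0,19],[0,0,0]],
  [[0,0,27],[0,0,0]],
  [[0,0,34],[0,0,0]],
  [[0,0,39],[0,0,0]],
  [[0,0,42],[0,0,0]],
  [[0,0,44],[0,0,0]],
  [[0,0,45],[0,0,0]],
  [[0,0,45],[0,0,0]],
])

```text
clock: 17.05
position: [473.6, 303.5, 15.8]
ee_rot: [-0.678, 0.735, -0.0, -0.0]
contact_force: [-2.6, -1.8, 5.2]
gripper_width: 39.9
grasp_force: 60.6
```

>>> jog_arm([
  [[0,0,0],[0,0,0]],
  [[0,0,0],[0,0,0]],
  [[0,0,0],[0,0,0]],
  [[0,0,0],[0,0,0]],
  [[0,0,0],[0,0,0]],
  [[0,0,0],[0,0,0]],
  [[0,0,0],[0,0,0]],
], finger_gap=85)

```text
clock: 17.75
position: [473.6, 303.6, 14.7]
ee_rot: [-0.678, 0.735, -0.0, -0.0]
contact_force: [0.2, -0.3, -0.2]
gripper_width: 85.1
grasp_force: 0.0
```

Run:
```python
from h import *
print(totool([463,216,15]),arm.read_state()["contact_force"])
```

```text
[88.13484379  3.46453787 -0.2487609 ] [ 0.21194304 -0.34594282 -0.20597288]
```

>>> jog_arm([
  [[0,0,-20],[0,0,0]],
  [[0,0,-55],[0,0,0]],
  [[0,0,-85],[0,0,0]],
  [[25,2,-95],[0,0,0]],
  [[65,3,-95],[0,0,0]],
  [[88,3.5,-90],[0,0,0]],
  [[88,3.5,-80],[0,0,0]],
  [[88,3.5,-55],[0,0,0]],
  [[88,3.5,-25],[0,0,0]],
  [[88,3.5,-8],[0,0,0]],
])

```text
clock: 18.75
position: [462.4, 216.1, 20.6]
ee_rot: [-0.678, 0.735, 0.0, -0.001]
contact_force: [-0.3, -0.1, 0.8]
gripper_width: 85.2
grasp_force: 0.0
```

>>> jog_arm([
  [[0,0,7],[0,0,0]],
  [[0,0,7.5],[0,0,0]],
  [[0,0,7.5],[0,0,0]],
])

```text
clock: 19.05
position: [463.6, 216.9, 15.7]
ee_rot: [-0.678, 0.735, -0.0, 0.001]
contact_force: [0.9, 0.1, 0.7]
gripper_width: 85.0
grasp_force: 0.0
```

>>> jog_arm([
  [[0,0,0],[0,0,0]],
  [[0,0,0],[0,0,0]],
  [[0,0,0],[0,0,0]],
  [[0,0,0],[0,0,0]],
  [[0,0,0],[0,0,0]],
  [[0,0,0],[0,0,0]],
  [[0,0,0],[0,0,0]],
  [[0,0,0],[0,0,0]],
], finger_gap=20)

```text
clock: 19.85
position: [463.5, 216.6, 16.1]
ee_rot: [-0.678, 0.735, -0.0, 0.001]
contact_force: [0.4, -0.5, 5.8]
gripper_width: 38.8
grasp_force: 59.8
```

>>> jog_arm([
  [[0,0,-2],[0,0,0]],
  [[0,0,-6],[0,0,0]],
  [[0,0,-12],[0,0,0]],
  [[0,0,-20],[0,0,0]],
  [[0,0,-28],[0,0,0]],
  [[0,0,-36],[0,0,0]],
  [[0,0,-42],[0,0,0]],
  [[0,0,-45],[0,0,0]],
  [[0,0,-45],[0,0,0]],
  [[0,0,-45],[0,0,0]],
])

```text
clock: 20.85
position: [462.8, 216.0, 60.2]
ee_rot: [-0.678, 0.735, 0.0, -0.0]
contact_force: [0.0, -0.2, -3.7]
gripper_width: 38.7
grasp_force: 60.6
```

```bash
python3 w.py
```

```text
[-0.28647103  0.22577543 -4.3804882 ] [0.42269221 0.29757024 0.46495189] [462.93156081 216.13901661  60.12736609] 38.78724602479942 [-1.000e-02 -3.573e+01  1.408e+01  3.310e+00 -0.000e+00  0.000e+00]
```

The right one is clearly the heaviest, at about 4.4 N against 1.3 and 0.75. I'll raise it so its foot is about 200 mm up.

>>> jog_arm([
  [[0,0,-8],[0,0,0]],
  [[0,0,-26],[0,0,0]],
  [[0,0,-48],[0,0,0]],
  [[0,0,-70],[0,0,0]],
  [[0,0,-92],[0,0,0]],
  [[0,0,-114],[0,0,0]],
  [[0,0,-132],[0,0,0]],
  [[0,0,-145],[0,0,0]],
  [[0,0,-152],[0,0,0]],
  [[0,0,-155],[0,0,0]],
])

```text
clock: 22.25
position: [463.0, 216.2, 216.2]
ee_rot: [-0.678, 0.735, 0.0, 0.001]
contact_force: [-0.1, -0.5, -4.1]
gripper_width: 39.3
grasp_force: 60.9
```

>>> jog_arm([
  [[0,0,0],[0,0,0]],
  [[0,0,0],[0,0,0]],
  [[0,0,0],[0,0,0]],
  [[0,0,0],[0,0,0]],
  [[0,0,0],[0,0,0]],
  [[0,0,0],[0,0,0]],
])

```text
clock: 22.85
position: [463.0, 216.2, 215.1]
ee_rot: [-0.678, 0.735, 0.0, -0.0]
contact_force: [-0.0, 0.4, -4.2]
gripper_width: 38.7
grasp_force: 60.9
```

```bash
python3 w.py
```

Run:
```python
from h import *
im,d,P=cloud("side"); im2,_,_=cloud("top"); cv2.imwrite("pics/side5.png",np.hstack([cv2.resize(im[120:320,250:450],(400,400)),cv2.resize(im2[150:310,190:490][:, 100:260],(400,400))]))
```

```text
[-0.32899785 -0.17054662 -4.17357917] [0.48386978 0.46227631 0.41428771] [463.01065343 216.15141041 215.36878317] 39.00104828641751 [  0.   -30.86  19.41   4.56  -0.     0.  ]
```

View pics/side5.png

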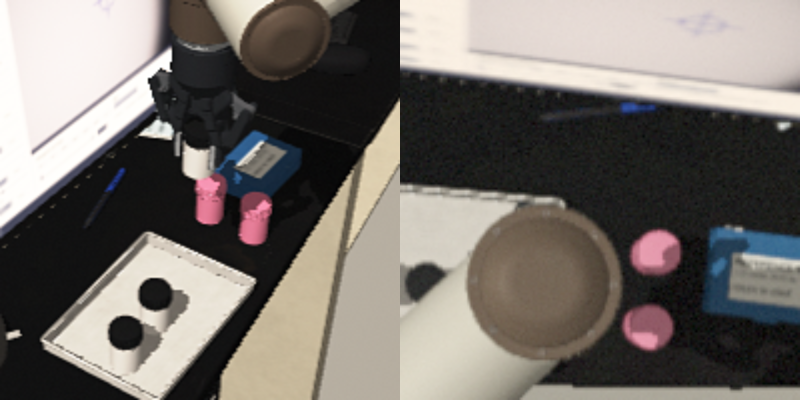

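The side crop shows the box shut at (265,165), two canisters upright in the tray at (125,345) and (155,305), and the heaviest held upright at (197,155). Nothing else has moved, so I'm handing in.

```bash
python3 -c "
from bench import arm
print(arm.job_done())"
```

```text
the job is handed in; nothing more can be done
None
```

I shut the slide box lid, hefted the three canisters left to right, and handed in holding the right one upright with its foot about 20 cm above the worktop. It is the heaviest, at about 4.3 N against 1.3 N (left) and 0.75 N (middle), which both stand in the tray; the hand-in gave no verdict.

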